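# Reset the locked sheet guide of a postmarking jig to its end stop

## Task

The sheet guide of the postmarking jig is locked in its parked place. Squeeze the two tabs of its knob together, turn the knob anticlockwise to unlock it, slide the guide gently up against its end stop, then turn the knob back clockwise as far as it goes and let go so that the tabs spring out and the guide is locked there. Never force the knob or the guide against its stops, and leave the sheets and the other things on the table where they are.

Things in the scene. Friction and masses are not known exactly. Their poses are not given: they have to be found in the camera images.
- jig: Fixed white base plate, 220 x 300 x 12 mm (x, y, z). Origin: centre of its underside, on the table. Its +y is the way the guide slides from park to end stop. The lane runs along y at x = +35 mm of the plate; parked, the knob's axis is at x = +35, y = -45 mm. A steel bar under the guide turns with the knob; rails let it turn back only within about 2 mm of the stop, or fully back at park.
- knob (a joint): Turn of the black knob with two grey side tabs, rad: 0 locked, positive anticlockwise from above, 1.31 unlocked. Stops felt at about -0.12 and 1.38, stiff after 0.05 rad more. Friction about 0.05 N m, no return spring. Turns only with both tabs squeezed in over about 3.5 mm. Between park and stop rails keep it at 1.1 to 1.38. Over 25 N on its stops, rails or the end stop counts as forcing.
- knob_grip (a point): On the knob's axis, 64 mm above the table, midway between the tabs: the TCP's place for gripping from above. Frame turns with the knob: z up, tabs at +y and -y (close along y). Locked, its y is 0.65 rad clockwise from the jig's y. Tabs: upright plates 20 mm wide, 5 thick, 42 to 70 mm above the table, outer faces 48 mm apart, 38 fully squeezed. Knob's top 71 mm, ring below 39 mm above the table.
- tab_a (a joint): Inward travel of the tab at +y of the knob, in m: 0 sprung out, 0.005 fully squeezed (solid stop). Spring about 4 N at the start, 8 N when fully in; a grip of 25 to 40 N is ample. It springs out only within 0.1 rad of the knob's locked angle; elsewhere the ring holds it about 3 mm in.
- tab_b (a joint): The same for the tab at -y of the knob.
- guide_front (a point): Middle of the carriage's front (+y) edge, 28 mm ahead of the knob's axis and 27 mm above the table: the part that meets the end stop.
- sheets: Loose pile of stamp sheets 100 x 80 x 14 mm on the jig's plate, beyond the fence's travel. Origin: centre of its underside.
- handstamp: Loose wooden hand stamp 30 mm across, 84 mm tall, standing on the jig's plate near its -y end. Origin: centre of its foot.
- inkpad: Loose black round ink pad 116 mm across, 24 mm tall, on the table. Origin: centre of its underside.
- taperoll: Loose roll of tape, 90 mm across, 24 mm tall, lying flat. Origin: centre of its underside.
- cardbox: Loose blue card box 100 x 160 x 70 mm. Origin: centre of its underside.
- inkbottle: Loose amber ink bottle 44 mm across, 70 mm tall. Origin: centre of its foot.
- phone: Loose phone 150 x 75 x 10 mm lying flat. Origin: centre of its underside.
- guide (a joint): Slide of the guide, m: 0 parked, growing to the end stop (+y of jig), a dark steel block across the lane. The stop is set anew each time: travel 70 to 90 mm, found by feel or seen. Unlocked friction about 2 N. The guide is a carriage 60 x 56 mm, top 30 mm above the table, carrying the knob, with a fence 12 mm wide reaching 145 mm from the knob's axis to -x of the jig.

How it is judged:
By the outcome, as a careful person would: the job done as asked, in the order asked, and still so for the second after the job is handed in, with the robot touching nothing.
It also fails if it takes over 58 s, if anything falls off the work surface, if the arm or the gripper's body presses on something with over 40 N, if the wrist force passes 120 N, or if a joint passes its speed limit or range.

## Robot

A 6-joint arm with a two-finger parallel gripper is mounted at the origin on the work surface. World frame = base frame: x ahead of the robot, y to its left, z up, the work surface at z = 0. Lengths are in m, angles in rad, forces in N, time in s.
With the tool pointing down it reaches from about 0.4 to 0.825 m from the base axis. Payload 7 kg.
Tool frame: the origin (TCP) lies between the finger pads, 19 mm behind the fingertips; this is the grasp point; z points along the fingers, y is the line along which they close (so a half turn about z gives the same grasp; the last joint's range is limited). The gripper opens to 88 mm and grips with 3 to 60 N. Pads are 19 mm wide; open, the fingers measure 130 mm over their backs; the gripper's body (78 mm by 193 mm) begins 47 mm behind the grasp point.
Start: joints at [-0.841, 0.359, 0.012, 0, -1.224, -0.288], TCP at [0.289, -0.61, 0.245] pointing down, gripper open.
Joint ranges: [-3.07, 3.07], [-1.43, 2.12], [-1.02, 1.25], [-3.03, 1.67], [-3.05, -0], [-3.03, 3.03]. Speed limits (rad/s): [2.39, 2.39, 3.01, 3.14, 3.14, 3.14].

## Interface

Orientations are given as [roll, pitch, yaw] about the fixed x, y, z axes, in that order (R = Rz(yaw) Ry(pitch) Rx(roll)).
In Python, from station import get_state, grab_frame, calibration, job_done, boxes_of, regions_of, spot_point gives the robot as it stands. The module is installed in compiled form; this text tells all that it offers.
- The arm moves only by the tool arm_command, never from a script. Its argument "commands" is a list of rows, each an object of numbers: "tx", "ty", "tz": the shift along the tool's x, y, z each as a share of 25 cm, from -1 to 1; "twist": the turn about the tool's z as a share of 180 degrees, from -1 to 1. A call has exactly 8 rows; each row is the pose to reach, as a shift and turn from the pose commanded when the call began, along the tool's axes at that moment, turning the shorter way round; what a row does not reach only later rows make up. A row lasts 1/12 s, in which the tool goes at most 41.7 mm and 7.16 degrees, less where a joint would pass 70% of its speed; a pose out of reach is approached as far as the arm can. A call with a number of a shift or a turn outside -1 to 1 is refused whole. A call with a gripper value outside its range is refused whole. "claw" is the opening, from 0 (shut) to 1 (fully open), set as the call begins (left out, the last holds). The fingers move at their own pace and stop on an object; "grip_force" is the grip in N (left out, the last holds). Time passes only in rows, so rows that repeat a pose let the fingers close, or fill a call up. It gives the time, the measured TCP pose, the force, the opening and the grip force at its end, in the units of the state.
- get_state(): the state, without advancing time (a new reading comes with each control period).
- grab_frame(name): name is "scene" or "top" or "wrist"; returns the picture (400x640x3 uint8, red, green, blue); there is no depth.
- calibration(name): a dict with "camera_matrix" (3x3 intrinsics, pixels), "k1" (the pictures are not rectified: a ray, as slopes to the right and down, at radius r is drawn at 1 + k1 r^2 times it, then the intrinsics apply), "extrinsics" (4x4, takes a point from camera to world coordinates). Camera axes: x right, y down, z forward; pixel columns grow to the right and rows downward; lengths in m; the calibration is good to about 2 mm. A picture is of the moment at which its call begins: read the wrist's pose just before it. calibration takes no time and is no camera call; for the wrist camera it gives the pose at the moment of the call.
- job_done(): hands the job in; it is judged then, once.
Trained networks look in the newest picture that a camera, given by its name, has taken for a name from the list of things; names that differ only in an ending like _2 or _b are one class to them, and where a whole thing is asked for, a point or a joint stands for the part that bears it (a point fixed in the world has none). Each returns a list of dicts, best first, with "score" (0 to 1); they miss things now and then, are a little off and sometimes report something else, mostly with a low value. They report only what shows in the picture. A call takes as long as a camera call.
- boxes_of(query, camera): "rect" ([left, top, right, bottom] in pixels, round what is visible of it).
- regions_of(query, camera): "region" (400x640 bool, what is visible of it) and "rect" ([left, top, right, bottom] in pixels, round what is visible of it).
- spot_point(query, camera): "uv" ([column, row] in pixels: a listed point, or the origin of a listed thing).
The state is a dict: "t": time; "q": joint angles; "qd": joint speeds; "joint_efforts": joint torques, N m; "eef_pos": TCP position; "ee_rot": TCP orientation; "force": force on the tool from outside, world axes, zero at the start; "moment": the same for the moment, N m; "width": finger opening in m; "gripper_force": force on a finger pad.
Only numpy, scipy, OpenCV 4.12 (cv2) and the standard library are available. Lean on these libraries where they do the work, as an engineer would, in place of code of your own. Each camera call takes 0.05 s, during which the arm holds its last target. There are 200 camera calls.

## Working session

There is one attempt and no reset: what is moved stays moved. The work goes in short steps, Python scripts to look and compute and a tool call to move; the robot and the scene stay as the last step left them, time stands still between calls to the robot, and variables do not carry over. Pictures are saved under pics/ and viewed, at most 10 in all, crops included, and the job is handed in when it is done.

Besides the shell and the picture viewer there is one more tool, called after "Request:" as name(argument=value, ...), one argument or row to a line, values as JSON. arm_command: Moves the arm, as the interface text tells. Shift numbers are shares of 25 cm and turn numbers shares of 180 degrees, none past 1 either way. Its arguments: {"type":"object","properties":{"commands":{"type":"array"},"claw":{"type":"number"},"grip_force":{"type":"number"}},"required":["commands"]}

```bash
mkdir -p pics; cat > h.py <<'E'
import numpy as np, cv2
from station import *
def ray(name,uv,z,cal=None):
    c=cal or calibration(name);K=np.array(c["camera_matrix"],float);T=np.array(c["extrinsics"])
    d=cv2.undistortPoints(np.array([[uv]],float),K,np.array([c["k1"],0,0,0],float))[0,0]
    # exact for k1 model
    v=T[:3,:3]@np.array([d[0],d[1],1.]);o=T[:3,3]
    return o+v*(z-o[2])/v[2]
def proj(name,p):
    c=calibration(name);K=np.array(c["camera_matrix"],float);T=np.linalg.inv(np.array(c["extrinsics"]))
    q,_=cv2.projectPoints(np.array([p],float),cv2.Rodrigues(T[:3,:3])[0],T[:3,3],K,np.array([c["k1"],0,0,0],float));return q[0,0]
E
python3 - <<'E'
from h import *
s=get_state();print(s)
for n in("top","scene"):
    f=grab_frame(n);cv2.imwrite(f"pics/{n}0.png",f[:,:,::-1])
    for q,z in(("knob_grip",.064),("guide_front",.027),("jig",0.),("handstamp",.012),("sheets",.012)):
        for r in spot_point(q,n)[:2]:print(n,q,round(r["score"],2),np.round(r["uv"],1),ray(n,r["uv"],z).round(4))
E
```

```text
{'t': 0.0, 'q': array([-8.40872148e-01,  3.59362294e-01,  1.10644979e-02, -3.53487224e-04,
       -1.22409632e+00, -2.88102054e-01]), 'qd': array([-8.91764046e-04, -1.17869439e-03,  1.95112006e-04,  6.23792725e-04,
        5.51111325e-06, -3.89283149e-05]), 'joint_efforts': array([ 6.81620240e-04, -5.82713270e+01,  2.93075609e+01,  6.99726373e+00,
        7.39057374e-03, -2.01829639e-04]), 'eef_pos': array([ 0.28840633, -0.60977826,  0.24444042]), 'ee_rot': array([ 3.13996629e+00, -1.35423168e-04, -2.69989080e+00]), 'force': array([-0.40267111,  0.08635881, -0.28743778]), 'moment': array([-0.03309831,  0.01109486,  0.03190156]), 'gripper_force': 0.0, 'width': 0.08780029651036991}
top knob_grip 0.7 [301.1 158.9] [0.5887 0.0146 0.064 ]
top guide_front 0.71 [445.9 183.9] [ 0.5225 -0.4191  0.027 ]
top guide_front 0.57 [293.  153.9] [0.6099 0.0398 0.027 ]
top jig 0.93 [283.  169.3] [0.5667 0.0708 0.    ]
top handstamp 0.53 [325.2 197.7] [ 0.4797 -0.058   0.012 ]
top handstamp 0.36 [175.9 192.4] [0.4926 0.3892 0.012 ]
top sheets 0.92 [249.5 179.3] [0.5338 0.1705 0.012 ]
scene knob_grip 0.75 [351.6 205.6] [0.6017 0.0077 0.064 ]
scene guide_front 0.82 [359.  206.9] [0.6045 0.0395 0.027 ]
scene jig 0.59 [348.8 200.8] [0.5616 0.0585 0.    ]
scene jig 0.53 [350.9 203.7] [0.5714 0.0538 0.    ]
scene handstamp 0.51 [295.2 211.5] [ 0.4758 -0.0584  0.012 ]
scene sheets 0.63 [362.6 167.7] [0.5315 0.1692 0.012 ]
scene sheets 0.31 [395.5 120.5] [0.5052 0.3945 0.012 ]
```

```bash
python3 - <<'E'
import cv2
f=cv2.imread("pics/top0.png");cv2.imwrite("pics/topc.png",cv2.resize(f[80:260,190:430],None,fx=3.3,fy=3.3,interpolation=cv2.INTER_CUBIC))
E
```

```text
(no output)
```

View pics/topc.png

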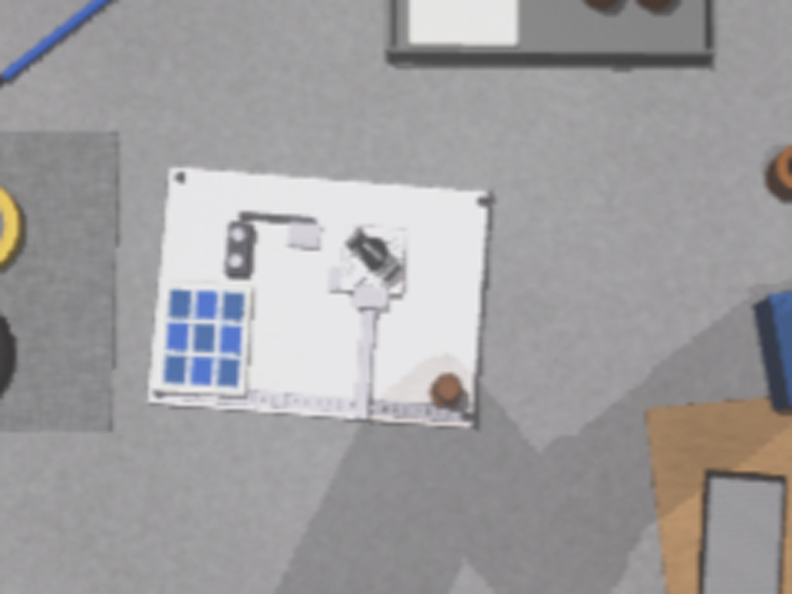

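View pics/scene0.png

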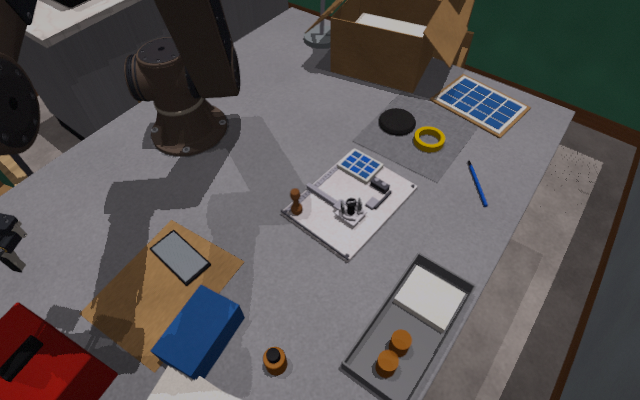

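The top picture shows the plate's corners at about (170,168), (492,192), (475,427) and (150,402) in the crop. The knob is near (375,255), the dark stop block near (240,248), and the hand stamp stands at the -y end.

```bash
cat >> h.py <<'E'
def plan(p,yaw,s=None):
    "tool-frame shift (shares) and twist (share) from the present pose"
    s=s or get_state();from scipy.spatial.transform import Rotation as Ro
    R=Ro.from_euler("xyz",s["ee_rot"]).as_matrix()
    y0=s["ee_rot"][2];d=(yaw-y0+np.pi)%(2*np.pi)-np.pi
    return (R.T@(np.array(p)-s["eef_pos"])/.25).round(4), round(-d/np.pi,4), s["q"][5]
E
python3 - <<'E'
from h import *
c=np.array([(170,168),(492,192),(475,427),(150,402)])/3.3+[190,80]
P=np.array([ray("top",u,.012) for u in c]);print(P.round(4))
ctr=P.mean(0);
yv=(P[0]+P[3]-P[1]-P[2]);xv=(P[0]+P[1]-P[2]-P[3]);print(np.linalg.norm(yv)/2,np.linalg.norm(xv)/2)
a=np.arctan2(-yv[0],yv[1]);b=np.arctan2(xv[1],xv[0]);print("jig yaw",a,b)
y=(a+b)/2
R=np.array([[np.cos(y),-np.sin(y)],[np.sin(y),np.cos(y)]])
k=ctr[:2]+R@[.035,-.045];print("ctr",ctr,"knob",k)
for n in("top","scene"):print(proj(n,[*k,.064]))
st=ray("top",np.array((240,248))/3.3+[190,80],.03);print("stop",R.T@(st[:2]-ctr[:2]))
# knob y direction angle
ky=y-.65; # rotation of knob frame
for off in(0,np.pi):
    print("yaw tool",ky+off,plan([*k,.2],ky+off))
E
```

```text
[[ 0.6821  0.1979  0.012 ]
 [ 0.6623 -0.0998  0.012 ]
 [ 0.4447 -0.0844  0.012 ]
 [ 0.4655  0.211   0.012 ]]
0.2972422759218527 0.21760954165291
jig yaw -0.06846519582085578 -0.06550458280438941
ctr [0.56364765 0.05618413 0.012     ] knob [0.59555709 0.00894234]
[303.05930963 156.61221058]
[349.77441153 204.06756553]
stop [0.03605673 0.07664318]
yaw tool -0.7169848893126226 (array([-2.1689,  1.7137,  0.1814]), np.float64(-0.6311), np.float64(-0.28808058789102764))
yaw tool 2.4246077642771704 (array([-2.1689,  1.7137,  0.1814]), np.float64(0.3689), np.float64(-0.28808058789102764))
```

Request:
arm_command(
  commands=[
    {"tx":-0.12,"ty":0.095},
    {"tx":-0.25,"ty":0.2},
    {"tx":-0.38,"ty":0.3},
    {"tx":-0.51,"ty":0.4},
    {"tx":-0.64,"ty":0.5},
    {"tx":-0.76,"ty":0.6},
    {"tx":-0.88,"ty":0.7},
    {"tx":-1,"ty":0.79},
  ],
)

```text
invalid input
```

Request:
arm_command(
  commands=[
    {"tx":-0.12,"ty":0.095},
    {"tx":-0.25,"ty":0.2},
    {"tx":-0.38,"ty":0.3},
    {"tx":-0.51,"ty":0.4},
    {"tx":-0.64,"ty":0.5},
    {"tx":-0.76,"ty":0.6},
    {"tx":-0.88,"ty":0.7},
    {"tx":-1,"ty":0.79},
  ],
)

```text
invalid input
```

Request:
arm_command(
  commands=[
    {"twist":-0.039},
    {"twist":-0.078},
    {"twist":-0.117},
    {"twist":-0.156},
    {"twist":-0.195},
    {"twist":-0.234},
    {"twist":-0.273},
    {"twist":-0.31},
  ],
)

```text
invalid input
```

Request:
arm_command(
  commands=[
    {"twist":-0.039},
    {"twist":-0.078},
    {"twist":-0.117},
    {"twist":-0.156},
    {"twist":-0.195},
    {"twist":-0.234},
    {"twist":-0.273},
    {"twist":-0.31},
  ],
)

```text
invalid input
```

```bash
python3 - <<'E'
from h import *
s=get_state();print(s["t"],s["eef_pos"],s["ee_rot"],s["q"]);print(plan([.5956,.0089,.17],-.717))
E
```

```text
0.6 [ 0.28858688 -0.61017943  0.24535701] [-3.14156828e+00  2.47068080e-05 -2.69978530e+00] [-8.40902326e-01  3.58593333e-01  1.18877624e-02 -1.78248704e-05
 -1.22406037e+00 -2.88080588e-01]
(array([-2.1689,  1.7135,  0.3014]), np.float64(-0.6311), np.float64(-0.28808058789102764))
```

Probably every row needs all four keys.

Request:
arm_command(
  commands=[
    {"tx":-0.12,"ty":0.095,"tz":0,"twist":0},
    {"tx":-0.25,"ty":0.2,"tz":0,"twist":0},
    {"tx":-0.38,"ty":0.3,"tz":0,"twist":0},
    {"tx":-0.51,"ty":0.4,"tz":0,"twist":0},
    {"tx":-0.64,"ty":0.5,"tz":0,"twist":0},
    {"tx":-0.76,"ty":0.6,"tz":0,"twist":0},
    {"tx":-0.88,"ty":0.7,"tz":0,"twist":0},
    {"tx":-1,"ty":0.79,"tz":0,"twist":0},
  ],
)

```text
t: 1.27
eef_pos: [0.4305, -0.3228, 0.2458]
ee_rot: [-3.141, 0.001, -2.7]
force: [0.8, -0.9, 0.6]
width: 0.0875
gripper_force: 0.0
```

Request:
arm_command(
  commands=[
    {"tx":-0.12,"ty":0.095,"tz":0,"twist":0},
    {"tx":-0.25,"ty":0.2,"tz":0,"twist":0},
    {"tx":-0.38,"ty":0.3,"tz":0,"twist":0},
    {"tx":-0.51,"ty":0.4,"tz":0,"twist":0},
    {"tx":-0.64,"ty":0.5,"tz":0,"twist":0},
    {"tx":-0.76,"ty":0.6,"tz":0,"twist":0},
    {"tx":-0.88,"ty":0.7,"tz":0,"twist":0},
    {"tx":-1,"ty":0.79,"tz":0,"twist":0},
  ],
)

```text
t: 1.93
eef_pos: [0.5721, -0.0371, 0.2458]
ee_rot: [-3.141, 0.001, -2.699]
force: [0.6, -0.5, 0.1]
width: 0.088
gripper_force: 0.0
```

Request:
arm_command(
  commands=[
    {"tx":0,"ty":0,"tz":0,"twist":-0.039},
    {"tx":0,"ty":0,"tz":0,"twist":-0.078},
    {"tx":0,"ty":0,"tz":0,"twist":-0.117},
    {"tx":0,"ty":0,"tz":0,"twist":-0.156},
    {"tx":0,"ty":0,"tz":0,"twist":-0.195},
    {"tx":0,"ty":0,"tz":0,"twist":-0.234},
    {"tx":0,"ty":0,"tz":0,"twist":-0.273},
    {"tx":0,"ty":0,"tz":0,"twist":-0.31},
  ],
)

```text
t: 2.6
eef_pos: [0.5717, -0.0393, 0.2455]
ee_rot: [-3.141, 0.0, -1.72]
force: [-0.4, 0.5, -0.1]
width: 0.0878
gripper_force: 0.0
```

Request:
arm_command(
  commands=[
    {"tx":0,"ty":0,"tz":0,"twist":-0.039},
    {"tx":0,"ty":0,"tz":0,"twist":-0.078},
    {"tx":0,"ty":0,"tz":0,"twist":-0.117},
    {"tx":0,"ty":0,"tz":0,"twist":-0.156},
    {"tx":0,"ty":0,"tz":0,"twist":-0.195},
    {"tx":0,"ty":0,"tz":0,"twist":-0.234},
    {"tx":0,"ty":0,"tz":0,"twist":-0.273},
    {"tx":0,"ty":0,"tz":0,"twist":-0.31},
  ],
)

```text
t: 3.27
eef_pos: [0.5717, -0.0393, 0.2455]
ee_rot: [-3.141, -0.0, -0.746]
force: [-0.1, -0.2, -0.7]
width: 0.0875
gripper_force: 0.0
```

```bash
python3 - <<'E'
from h import *
s=get_state();print(s["t"],s["eef_pos"],s["ee_rot"],s["q"]);print(plan([.5956,.0089,.17],-.717))
f=grab_frame("wrist");cv2.imwrite("pics/w0.png",f[:,:,::-1])
for q,z in(("knob_grip",.064),("guide_front",.027)):
  for r in spot_point(q,"wrist")[:2]:print(q,r["score"],r["uv"],ray("wrist",r["uv"],z))
print(proj("wrist",[.5956,.0089,.064]))
E
```

```text
3.2667 [ 0.57169898 -0.0393228   0.2455329 ] [-3.14133225e+00 -1.68718103e-04 -7.45832107e-01] [ 2.72617787e-01  1.91708384e-01 -2.17847037e-01  7.62932085e-06
 -1.16093070e+00  5.52343415e-01]
(array([-0.0607, -0.2065,  0.3022]), np.float64(-0.0092), np.float64(0.5523434151143001))
knob_grip 0.9 [262.2, 202.3] [0.59550511 0.01147444 0.064     ]
guide_front 0.71 [247.8, 208.3] [0.59879277 0.04006646 0.027     ]
[263.96805571 200.82487483]
```

View pics/w0.png

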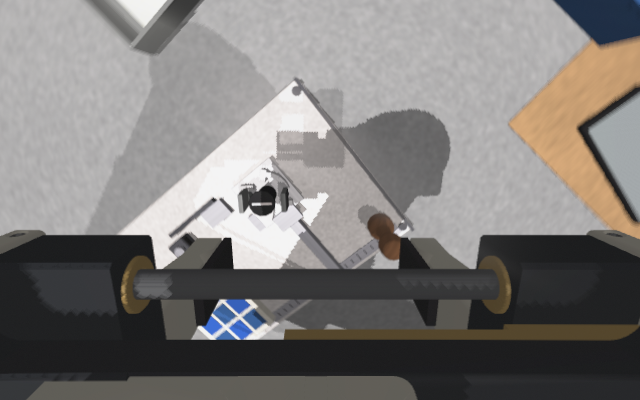

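The wrist view shows the knob at (263,201), with its tabs to the left and right at about (245,200) and (285,200). I'll zoom in to check the angle.

```bash
python3 - <<'E'
from h import *
f=cv2.imread("pics/w0.png");cv2.imwrite("pics/w0c.png",cv2.resize(f[150:250,210:330],None,fx=6,fy=6,interpolation=cv2.INTER_CUBIC))
k=np.array([.5956,.0100])
for a in(-.717,):
  u=np.array([-np.sin(a),np.cos(a)]);v=np.array([np.cos(a),np.sin(a)])
  for s in(1,-1):
    for w in(1,-1):print(s,w,(proj("wrist",[*(k+u*s*.024+v*w*.01),.07])-[210,150])*6)
print(np.array(calibration("wrist")["extrinsics"]).round(3))
E
```

```text
1 1 [163.99229162 266.19385428]
1 -1 [176.26550917 381.3531266 ]
-1 1 [453.64477525 255.27694834]
-1 -1 [461.18628766 370.73888289]
[[-0.686 -0.701 -0.197  0.624]
 [-0.728  0.661  0.184 -0.09 ]
 [ 0.001  0.27  -0.963  0.384]
 [ 0.     0.     0.     1.   ]]
```

View pics/w0c.png

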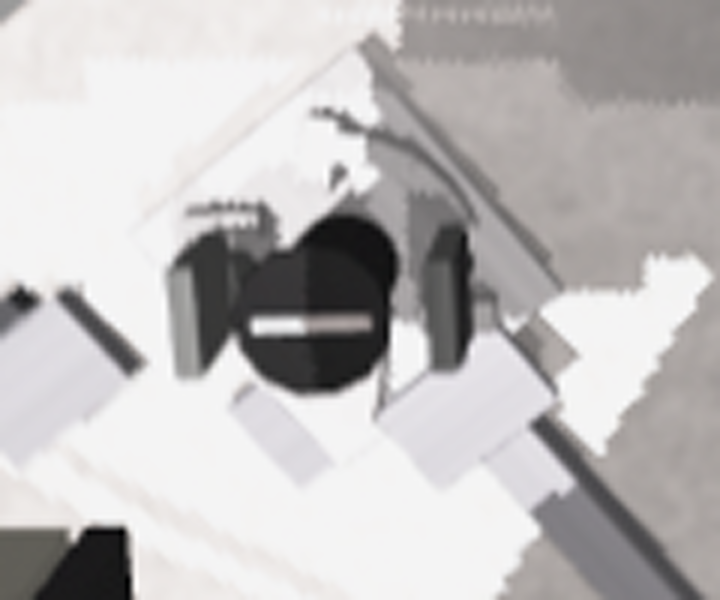

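The tabs' upright edges and the cap's mark match the prediction (cap centre at about (312,318), predicted (314,318), same slope). So the pose is good: knob (0.5956, 0.0100), yaw -0.717.

Request:
arm_command(
  commands=[
    {"tx":-0.03,"ty":-0.1,"tz":0,"twist":-0.009},
    {"tx":-0.064,"ty":-0.21,"tz":0.05,"twist":-0.009},
    {"tx":-0.064,"ty":-0.21,"tz":0.15,"twist":-0.009},
    {"tx":-0.064,"ty":-0.21,"tz":0.25,"twist":-0.009},
    {"tx":-0.064,"ty":-0.21,"tz":0.35,"twist":-0.009},
    {"tx":-0.064,"ty":-0.21,"tz":0.42,"twist":-0.009},
    {"tx":-0.064,"ty":-0.21,"tz":0.46,"twist":-0.009},
    {"tx":-0.064,"ty":-0.21,"tz":0.46,"twist":-0.009},
  ],
)

```text
t: 4.08
eef_pos: [0.5946, 0.0097, 0.1281]
ee_rot: [3.138, 0.002, -0.727]
force: [0.1, -0.1, -0.0]
width: 0.0877
gripper_force: 0.0
```

```bash
python3 - <<'E'
from h import *
print(plan([.5956,.0100,.064],-.717))
E
```

```text
(array([ 0.0026, -0.0045,  0.2563]), np.float64(-0.0031), np.float64(0.49993120547601105))
```

Request:
arm_command(
  commands=[
    {"tx":0.002,"ty":-0.002,"tz":0.06,"twist":-0.003},
    {"tx":0.002,"ty":-0.002,"tz":0.12,"twist":-0.003},
    {"tx":0.002,"ty":-0.002,"tz":0.17,"twist":-0.003},
    {"tx":0.002,"ty":-0.002,"tz":0.21,"twist":-0.003},
    {"tx":0.002,"ty":-0.002,"tz":0.24,"twist":-0.003},
    {"tx":0.002,"ty":-0.002,"tz":0.252,"twist":-0.003},
    {"tx":0.002,"ty":-0.002,"tz":0.252,"twist":-0.003},
    {"tx":0.002,"ty":-0.002,"tz":0.252,"twist":-0.003},
  ],
)

```text
t: 4.75
eef_pos: [0.597, 0.01, 0.0679]
ee_rot: [-3.141, -0.001, -0.714]
force: [0.3, -0.0, 0.1]
width: 0.0876
gripper_force: 0.0
```

Request:
arm_command(
  commands=[
    {"tx":0,"ty":0,"tz":0,"twist":0},
    {"tx":0,"ty":0,"tz":0,"twist":0},
    {"tx":0,"ty":0,"tz":0,"twist":0},
    {"tx":0,"ty":0,"tz":0,"twist":0},
    {"tx":0,"ty":0,"tz":0,"twist":0},
    {"tx":0,"ty":0,"tz":0,"twist":0},
    {"tx":0,"ty":0,"tz":0,"twist":0},
    {"tx":0,"ty":0,"tz":0,"twist":0},
  ],
  claw=0,
  grip_force=30,
)

```text
t: 5.42
eef_pos: [0.5969, 0.0103, 0.0676]
ee_rot: [-3.141, -0.0, -0.714]
force: [0.7, 1.2, 1.9]
width: 0.0398
gripper_force: 7.2
```

```bash
python3 - <<'E'
from h import *
s=get_state();print({k:np.round(v,4) for k,v in s.items()})
E
```

```text
{'t': np.float64(5.4167), 'q': array([ 0.3442,  0.4016, -0.3773, -0.    , -0.791 ,  0.5125]), 'qd': array([ 0.0006, -0.0016, -0.0014,  0.0037, -0.0039, -0.0006]), 'joint_efforts': array([-7.88900e-01, -5.35258e+01,  2.13047e+01,  5.21250e+00,
       -1.12500e-01, -1.00000e-03]), 'eef_pos': array([0.5969, 0.0103, 0.0676]), 'ee_rot': array([-3.1409e+00, -4.0000e-04, -7.1410e-01]), 'force': array([0.7091, 1.2227, 1.9286]), 'moment': array([0.4431, 0.0539, 0.0534]), 'gripper_force': np.float64(7.1913), 'width': np.float64(0.0398)}
```

Request:
arm_command(
  commands=[
    {"tx":0,"ty":0,"tz":0,"twist":0},
    {"tx":0,"ty":0,"tz":0,"twist":0},
    {"tx":0,"ty":0,"tz":0,"twist":0},
    {"tx":0,"ty":0,"tz":0,"twist":0},
    {"tx":0,"ty":0,"tz":0,"twist":0},
    {"tx":0,"ty":0,"tz":0,"twist":0},
    {"tx":0,"ty":0,"tz":0,"twist":0},
    {"tx":0,"ty":0,"tz":0,"twist":0},
  ],
)

```text
t: 6.08
eef_pos: [0.5974, 0.0107, 0.0678]
ee_rot: [-3.14, -0.001, -0.714]
force: [1.2, 5.2, 1.7]
width: 0.037
gripper_force: 30.0
```

Request:
arm_command(
  commands=[
    {"tx":0,"ty":-0.002,"tz":0,"twist":0},
    {"tx":0,"ty":-0.002,"tz":0,"twist":-0.015},
    {"tx":0,"ty":-0.002,"tz":0,"twist":-0.03},
    {"tx":0,"ty":-0.002,"tz":0,"twist":-0.045},
    {"tx":0,"ty":-0.002,"tz":0,"twist":-0.06},
    {"tx":0,"ty":-0.002,"tz":0,"twist":-0.08},
    {"tx":0,"ty":-0.002,"tz":0,"twist":-0.1},
    {"tx":0,"ty":-0.002,"tz":0,"twist":-0.1},
  ],
)

```text
t: 6.75
eef_pos: [0.5976, 0.0109, 0.0678]
ee_rot: [-3.14, -0.001, -0.396]
force: [0.2, 4.4, 3.4]
width: 0.0368
gripper_force: 30.0
```

```bash
python3 - <<'E'
from h import *
s=get_state();print({k:np.round(s[k],4) for k in("force","moment","q","width")});print(plan([.5956,.01,.064],.593))
f=grab_frame("scene")
E
```

```text
{'force': array([0.1638, 4.3684, 3.3527]), 'moment': array([ 1.9092, -0.0971,  0.0186]), 'q': array([ 3.449e-01,  4.019e-01, -3.762e-01, -2.000e-04, -7.912e-01,
        8.301e-01]), 'width': np.float64(0.0368)}
(array([-0.0058,  0.0065,  0.0152]), np.float64(-0.3148), np.float64(0.8301270959288404))
```

Request:
arm_command(
  commands=[
    {"tx":0,"ty":-0.001,"tz":0,"twist":-0.02},
    {"tx":0,"ty":-0.002,"tz":0,"twist":-0.045},
    {"tx":0,"ty":-0.002,"tz":0,"twist":-0.07},
    {"tx":0,"ty":-0.002,"tz":0,"twist":-0.095},
    {"tx":0,"ty":-0.002,"tz":0,"twist":-0.12},
    {"tx":0,"ty":-0.002,"tz":0,"twist":-0.14},
    {"tx":0,"ty":-0.002,"tz":0,"twist":-0.16},
    {"tx":0,"ty":-0.002,"tz":0,"twist":-0.16},
  ],
)

```text
t: 7.47
eef_pos: [0.5976, 0.0113, 0.0678]
ee_rot: [-3.141, -0.001, 0.107]
force: [0.4, 6.3, 4.8]
width: 0.0367
gripper_force: 30.0
```

Request:
arm_command(
  commands=[
    {"tx":0,"ty":0,"tz":0,"twist":-0.02},
    {"tx":0,"ty":0,"tz":0,"twist":-0.045},
    {"tx":0,"ty":0,"tz":0,"twist":-0.07},
    {"tx":0,"ty":0,"tz":0,"twist":-0.095},
    {"tx":0,"ty":0,"tz":0,"twist":-0.115},
    {"tx":0,"ty":0,"tz":0,"twist":-0.135},
    {"tx":0,"ty":0,"tz":0,"twist":-0.15},
    {"tx":0,"ty":0,"tz":0,"twist":-0.15},
  ],
)

```text
t: 8.13
eef_pos: [0.5975, 0.0117, 0.0678]
ee_rot: [-3.141, -0.001, 0.577]
force: [-0.6, 7.5, 4.6]
width: 0.0369
gripper_force: 30.0
```

```bash
python3 - <<'E'
from h import *
s=get_state();print({k:np.round(s[k],4) for k in("force","moment","q","width")});print(plan([.5956,.01,.064],.593))
f=grab_frame("top");cv2.imwrite("pics/t1.png",cv2.resize(f[100:220,230:390,::-1],None,fx=4,fy=4,interpolation=cv2.INTER_CUBIC))
E
```

```text
{'force': array([-0.6398,  7.5368,  4.6478]), 'moment': array([2.5934, 0.315 , 0.0445]), 'q': array([ 3.4590e-01,  4.0200e-01, -3.7580e-01, -7.0000e-04, -7.9160e-01,
        1.8025e+00]), 'width': np.float64(0.0369)}
(array([-0.0102,  0.0015,  0.0151]), np.float64(-0.005), np.float64(1.8025265080755881))
```

View pics/t1.png

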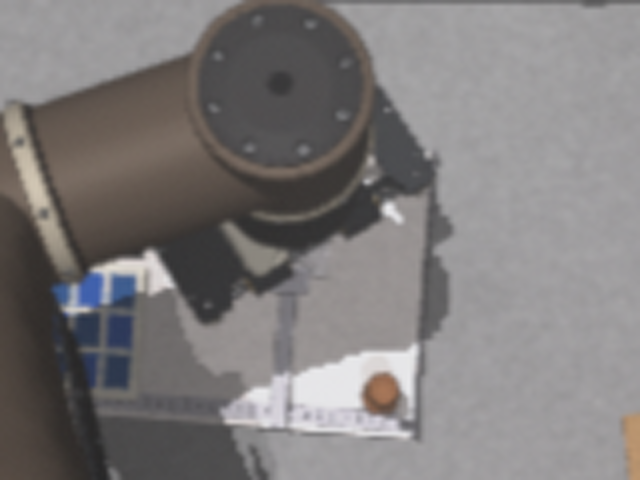

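The view shows the knob turned about 1.29 rad with the fence still parked. Now I'll slide, starting with about 30 mm.

Request:
arm_command(
  commands=[
    {"tx":0.003,"ty":-0.004,"tz":0,"twist":-0.004},
    {"tx":0.009,"ty":-0.012,"tz":0,"twist":-0.004},
    {"tx":0.018,"ty":-0.024,"tz":0,"twist":-0.004},
    {"tx":0.03,"ty":-0.04,"tz":0,"twist":-0.004},
    {"tx":0.042,"ty":-0.056,"tz":0,"twist":-0.004},
    {"tx":0.054,"ty":-0.072,"tz":0,"twist":-0.004},
    {"tx":0.066,"ty":-0.088,"tz":0,"twist":-0.004},
    {"tx":0.072,"ty":-0.096,"tz":0,"twist":-0.004},
  ],
)

```text
t: 8.85
eef_pos: [0.5997, 0.041, 0.0678]
ee_rot: [3.141, -0.0, 0.587]
force: [0.9, -2.1, 5.4]
width: 0.0369
gripper_force: 30.0
```

```bash
python3 - <<'E'
from h import *
s=get_state();print({k:np.round(s[k],4) for k in("force","moment","q","width","eef_pos","ee_rot")})
E
```

```text
{'force': array([ 0.8979, -2.0931,  5.4408]), 'moment': array([-1.0617, -0.6891,  0.0257]), 'q': array([ 3.9350e-01,  4.0680e-01, -3.6820e-01,  1.0000e-03, -7.9520e-01,
        1.7631e+00]), 'width': np.float64(0.0369), 'eef_pos': array([0.5997, 0.041 , 0.0678]), 'ee_rot': array([ 3.1408e+00, -3.0000e-04,  5.8650e-01])}
```

Request:
arm_command(
  commands=[
    {"tx":0.006,"ty":-0.008,"tz":0,"twist":0},
    {"tx":0.018,"ty":-0.024,"tz":0,"twist":0},
    {"tx":0.03,"ty":-0.039,"tz":0,"twist":0},
    {"tx":0.042,"ty":-0.055,"tz":0,"twist":0},
    {"tx":0.054,"ty":-0.071,"tz":0,"twist":0},
    {"tx":0.066,"ty":-0.086,"tz":0,"twist":0},
    {"tx":0.072,"ty":-0.094,"tz":0,"twist":0},
    {"tx":0.076,"ty":-0.099,"tz":0,"twist":0},
  ],
)

```text
t: 9.52
eef_pos: [0.6019, 0.0723, 0.0678]
ee_rot: [3.141, -0.001, 0.587]
force: [2.0, -1.8, 5.4]
width: 0.0369
gripper_force: 30.0
```

Request:
arm_command(
  commands=[
    {"tx":0.0025,"ty":-0.003,"tz":0,"twist":0},
    {"tx":0.005,"ty":-0.0065,"tz":0,"twist":0},
    {"tx":0.0075,"ty":-0.01,"tz":0,"twist":0},
    {"tx":0.01,"ty":-0.013,"tz":0,"twist":0},
    {"tx":0.0125,"ty":-0.016,"tz":0,"twist":0},
    {"tx":0.015,"ty":-0.0195,"tz":0,"twist":0},
    {"tx":0.0175,"ty":-0.0225,"tz":0,"twist":0},
    {"tx":0.02,"ty":-0.026,"tz":0,"twist":0},
  ],
)

```text
t: 10.18
eef_pos: [0.6024, 0.0802, 0.0677]
ee_rot: [3.141, -0.001, 0.586]
force: [3.5, -2.2, 5.4]
width: 0.0369
gripper_force: 30.0
```

```bash
python3 - <<'E'
from h import *
s=get_state();print({k:np.round(s[k],4) for k in("force","moment","q","width","eef_pos","ee_rot")})
f=grab_frame("wrist");cv2.imwrite("pics/w1.png",f[:,:,::-1])
E
```

```text
{'force': array([ 3.5437, -2.1849,  5.4216]), 'moment': array([-1.0318, -0.9846,  0.0093]), 'q': array([ 4.5380e-01,  4.1580e-01, -3.5290e-01,  9.0000e-04, -8.0140e-01,
        1.7028e+00]), 'width': np.float64(0.0369), 'eef_pos': array([0.6024, 0.0802, 0.0677]), 'ee_rot': array([ 3.1409e+00, -6.0000e-04,  5.8650e-01])}
```

View pics/w1.png

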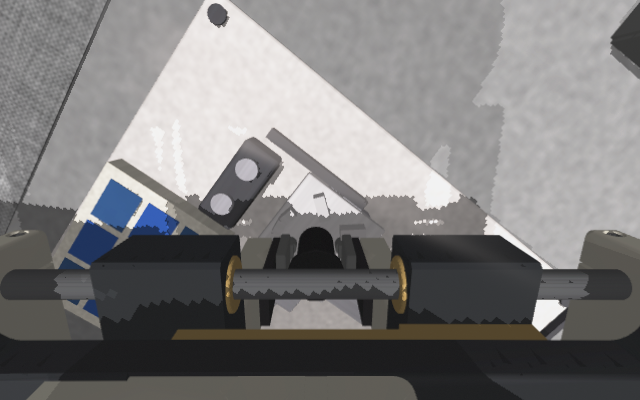

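Request:
arm_command(
  commands=[
    {"tx":0.0015,"ty":-0.0005,"tz":0,"twist":0},
    {"tx":0.0025,"ty":-0.002,"tz":0,"twist":0},
    {"tx":0.004,"ty":-0.0035,"tz":0,"twist":0},
    {"tx":0.005,"ty":-0.005,"tz":0,"twist":0},
    {"tx":0.006,"ty":-0.006,"tz":0,"twist":0},
    {"tx":0.006,"ty":-0.006,"tz":0,"twist":0},
    {"tx":0.006,"ty":-0.006,"tz":0,"twist":0},
    {"tx":0.006,"ty":-0.006,"tz":0,"twist":0},
  ],
)

```text
t: 10.9
eef_pos: [0.6027, 0.0823, 0.0678]
ee_rot: [3.141, -0.0, 0.586]
force: [2.3, -2.2, 6.8]
width: 0.0365
gripper_force: 30.0
```

The wrist view shows the stop's near face from about (282,163) to (236,228), and the carriage's front corner near (308,173).

```bash
python3 - <<'E'
from h import *
y=-.067;d=np.array([-np.sin(y),np.cos(y)])
for n,uv,z in(("stopA",(282,165),.012),("stopB",(236,229),.012),("stopA",(282,163),.03),("carr",(308,173),.03)):
    p=ray("wrist",uv,z);print(n,z,p.round(4),d@p[:2])
print("expected front", d@[.6027,.0823]+.028)
E
```

```text
stopA 0.012 [0.6252 0.1212 0.012 ] 0.1627586119495301
stopB 0.012 [0.5745 0.1238 0.012 ] 0.1620124717281818
stopA 0.03 [0.6296 0.1218 0.03  ] 0.16370264240291074
carr 0.03 [0.6328 0.107  0.03  ] 0.14915582618025533
expected front 0.150466041878142
```

The gap is about 10–11 mm. I'll advance 6 mm, then creep.

Request:
arm_command(
  commands=[
    {"tx":0.0025,"ty":-0.0025,"tz":0,"twist":0},
    {"tx":0.005,"ty":-0.006,"tz":0,"twist":0},
    {"tx":0.0075,"ty":-0.009,"tz":0,"twist":0},
    {"tx":0.01,"ty":-0.012,"tz":0,"twist":0},
    {"tx":0.0125,"ty":-0.015,"tz":0,"twist":0},
    {"tx":0.015,"ty":-0.0185,"tz":0,"twist":0},
    {"tx":0.0155,"ty":-0.0185,"tz":0,"twist":0},
    {"tx":0.0155,"ty":-0.0185,"tz":0,"twist":0},
  ],
)

```text
t: 11.57
eef_pos: [0.6031, 0.0883, 0.0677]
ee_rot: [3.141, -0.0, 0.586]
force: [0.7, -1.5, 7.0]
width: 0.0369
gripper_force: 30.0
```

Request:
arm_command(
  commands=[
    {"tx":0.001,"ty":-0.001,"tz":0,"twist":0},
    {"tx":0.002,"ty":-0.002,"tz":0,"twist":0},
    {"tx":0.003,"ty":-0.003,"tz":0,"twist":0},
    {"tx":0.004,"ty":-0.004,"tz":0,"twist":0},
    {"tx":0.004,"ty":-0.0045,"tz":0,"twist":0},
    {"tx":0.004,"ty":-0.005,"tz":0,"twist":0},
    {"tx":0.004,"ty":-0.005,"tz":0,"twist":0},
    {"tx":0.004,"ty":-0.005,"tz":0,"twist":0},
  ],
)

```text
t: 12.23
eef_pos: [0.6032, 0.0897, 0.0677]
ee_rot: [3.141, 0.0, 0.586]
force: [1.1, -1.3, 5.7]
width: 0.037
gripper_force: 30.0
```

Free so far, at about 78 mm. I'll creep 1.5 mm per call.

Request:
arm_command(
  commands=[
    {"tx":0.001,"ty":-0.001,"tz":0,"twist":0},
    {"tx":0.002,"ty":-0.002,"tz":0,"twist":0},
    {"tx":0.003,"ty":-0.003,"tz":0,"twist":0},
    {"tx":0.004,"ty":-0.004,"tz":0,"twist":0},
    {"tx":0.004,"ty":-0.0045,"tz":0,"twist":0},
    {"tx":0.004,"ty":-0.005,"tz":0,"twist":0},
    {"tx":0.004,"ty":-0.005,"tz":0,"twist":0},
    {"tx":0.004,"ty":-0.005,"tz":0,"twist":0},
  ],
)

```text
t: 12.9
eef_pos: [0.6033, 0.0913, 0.0677]
ee_rot: [3.141, 0.0, 0.586]
force: [0.6, -1.8, 6.4]
width: 0.0366
gripper_force: 30.0
```

Request:
arm_command(
  commands=[
    {"tx":0.001,"ty":-0.001,"tz":0,"twist":0},
    {"tx":0.002,"ty":-0.002,"tz":0,"twist":0},
    {"tx":0.003,"ty":-0.003,"tz":0,"twist":0},
    {"tx":0.004,"ty":-0.004,"tz":0,"twist":0},
    {"tx":0.004,"ty":-0.0045,"tz":0,"twist":0},
    {"tx":0.004,"ty":-0.005,"tz":0,"twist":0},
    {"tx":0.004,"ty":-0.005,"tz":0,"twist":0},
    {"tx":0.004,"ty":-0.005,"tz":0,"twist":0},
  ],
)

```text
t: 13.57
eef_pos: [0.6034, 0.0929, 0.0677]
ee_rot: [3.141, 0.0, 0.586]
force: [0.9, -2.0, 6.3]
width: 0.0365
gripper_force: 30.0
```

Request:
arm_command(
  commands=[
    {"tx":0.001,"ty":-0.001,"tz":0,"twist":0},
    {"tx":0.002,"ty":-0.002,"tz":0,"twist":0},
    {"tx":0.003,"ty":-0.003,"tz":0,"twist":0},
    {"tx":0.004,"ty":-0.004,"tz":0,"twist":0},
    {"tx":0.004,"ty":-0.0045,"tz":0,"twist":0},
    {"tx":0.004,"ty":-0.005,"tz":0,"twist":0},
    {"tx":0.004,"ty":-0.005,"tz":0,"twist":0},
    {"tx":0.004,"ty":-0.005,"tz":0,"twist":0},
  ],
)

```text
t: 14.23
eef_pos: [0.6035, 0.0945, 0.0677]
ee_rot: [3.141, 0.0, 0.586]
force: [1.0, -3.3, 6.4]
width: 0.0365
gripper_force: 30.0
```

Request:
arm_command(
  commands=[
    {"tx":0.001,"ty":-0.001,"tz":0,"twist":0},
    {"tx":0.002,"ty":-0.002,"tz":0,"twist":0},
    {"tx":0.003,"ty":-0.003,"tz":0,"twist":0},
    {"tx":0.003,"ty":-0.003,"tz":0,"twist":0},
    {"tx":0.003,"ty":-0.003,"tz":0,"twist":0},
    {"tx":0.003,"ty":-0.003,"tz":0,"twist":0},
    {"tx":0.003,"ty":-0.003,"tz":0,"twist":0},
    {"tx":0.003,"ty":-0.003,"tz":0,"twist":0},
  ],
)

```text
t: 14.9
eef_pos: [0.6037, 0.0955, 0.0677]
ee_rot: [3.141, 0.0, 0.586]
force: [1.2, -1.4, 6.8]
width: 0.0369
gripper_force: 30.0
```

Request:
arm_command(
  commands=[
    {"tx":0.001,"ty":-0.001,"tz":0,"twist":0},
    {"tx":0.002,"ty":-0.002,"tz":0,"twist":0},
    {"tx":0.003,"ty":-0.003,"tz":0,"twist":0},
    {"tx":0.004,"ty":-0.004,"tz":0,"twist":0},
    {"tx":0.004,"ty":-0.0045,"tz":0,"twist":0},
    {"tx":0.004,"ty":-0.005,"tz":0,"twist":0},
    {"tx":0.004,"ty":-0.005,"tz":0,"twist":0},
    {"tx":0.004,"ty":-0.005,"tz":0,"twist":0},
  ],
)

```text
t: 15.57
eef_pos: [0.6037, 0.0961, 0.0677]
ee_rot: [3.141, 0.002, 0.586]
force: [1.7, -6.1, 6.8]
width: 0.0372
gripper_force: 30.0
```

Request:
arm_command(
  commands=[
    {"tx":0.0005,"ty":-0.0005,"tz":0,"twist":0},
    {"tx":0.001,"ty":-0.0015,"tz":0,"twist":0},
    {"tx":0.001,"ty":-0.0015,"tz":0,"twist":0},
    {"tx":0.001,"ty":-0.0015,"tz":0,"twist":0},
    {"tx":0.001,"ty":-0.0015,"tz":0,"twist":0},
    {"tx":0.001,"ty":-0.0015,"tz":0,"twist":0},
    {"tx":0.001,"ty":-0.0015,"tz":0,"twist":0},
    {"tx":0.001,"ty":-0.0015,"tz":0,"twist":0},
  ],
)

```text
t: 16.23
eef_pos: [0.6037, 0.0962, 0.0677]
ee_rot: [3.14, 0.002, 0.586]
force: [0.7, -7.9, 7.5]
width: 0.0367
gripper_force: 30.0
```

The guide is at the stop: force rises with no further travel, at about 86 mm. Turning back clockwise.

Request:
arm_command(
  commands=[
    {"tx":0,"ty":0,"tz":0,"twist":0.015},
    {"tx":0,"ty":0,"tz":0,"twist":0.035},
    {"tx":0,"ty":0,"tz":0,"twist":0.055},
    {"tx":0,"ty":0,"tz":0,"twist":0.075},
    {"tx":0,"ty":0,"tz":0,"twist":0.095},
    {"tx":0,"ty":0,"tz":0,"twist":0.11},
    {"tx":0,"ty":0,"tz":0,"twist":0.12},
    {"tx":0,"ty":0,"tz":0,"twist":0.12},
  ],
)

```text
t: 16.9
eef_pos: [0.6037, 0.0959, 0.0677]
ee_rot: [3.139, 0.001, 0.207]
force: [2.2, -9.4, 7.0]
width: 0.0374
gripper_force: 30.0
```

```bash
python3 - <<'E'
from h import *
s=get_state();print({k:np.round(s[k],4) for k in("force","moment","q","width","joint_efforts","ee_rot")})
E
```

```text
{'force': array([ 2.246 , -9.3616,  6.9875]), 'moment': array([-3.8368, -0.8753, -0.0304]), 'q': array([ 0.4778,  0.4217, -0.3435,  0.0025, -0.8076,  1.2983]), 'width': np.float64(0.0374), 'joint_efforts': array([  6.0004, -52.3945,  21.6389,   1.8829,   0.8926,  -0.5912]), 'ee_rot': array([3.1393e+00, 1.4000e-03, 2.0710e-01])}
```

Request:
arm_command(
  commands=[
    {"tx":0,"ty":0,"tz":0,"twist":0.02},
    {"tx":0,"ty":0,"tz":0,"twist":0.045},
    {"tx":0,"ty":0,"tz":0,"twist":0.07},
    {"tx":0,"ty":0,"tz":0,"twist":0.095},
    {"tx":0,"ty":0,"tz":0,"twist":0.12},
    {"tx":0,"ty":0,"tz":0,"twist":0.14},
    {"tx":0,"ty":0,"tz":0,"twist":0.16},
    {"tx":0,"ty":0,"tz":0,"twist":0.16},
  ],
)

```text
t: 17.57
eef_pos: [0.6036, 0.0955, 0.0677]
ee_rot: [3.138, 0.0, -0.298]
force: [3.9, -10.3, 7.6]
width: 0.037
gripper_force: 30.0
```

Request:
arm_command(
  commands=[
    {"tx":0,"ty":0,"tz":0,"twist":0.02},
    {"tx":0,"ty":0,"tz":0,"twist":0.04},
    {"tx":0,"ty":0,"tz":0,"twist":0.06},
    {"tx":0,"ty":0,"tz":0,"twist":0.08},
    {"tx":0,"ty":0,"tz":0,"twist":0.1},
    {"tx":0,"ty":0,"tz":0,"twist":0.115},
    {"tx":0,"ty":0,"tz":0,"twist":0.125},
    {"tx":0,"ty":0,"tz":0,"twist":0.125},
  ],
)

```text
t: 18.23
eef_pos: [0.6034, 0.0953, 0.0677]
ee_rot: [3.138, -0.001, -0.688]
force: [2.4, -11.8, 8.6]
width: 0.0367
gripper_force: 30.0
```

```bash
python3 - <<'E'
from h import *
s=get_state();print({k:np.round(s[k],4) for k in("force","moment","q","width","joint_efforts","ee_rot")})
E
```

```text
{'force': array([  2.3504, -11.8022,   8.57  ]), 'moment': array([-4.5258, -0.6583, -0.0162]), 'q': array([ 0.4774,  0.4216, -0.3439,  0.003 , -0.8083,  0.403 ]), 'width': np.float64(0.0367), 'joint_efforts': array([  7.3665, -52.0528,  22.2463,   1.4989,   1.4105,  -0.5884]), 'ee_rot': array([ 3.138e+00, -8.000e-04, -6.884e-01])}
```

Request:
arm_command(
  commands=[
    {"tx":0,"ty":0,"tz":0,"twist":0.005},
    {"tx":0,"ty":0,"tz":0,"twist":0.01},
    {"tx":0,"ty":0,"tz":0,"twist":0.015},
    {"tx":0,"ty":0,"tz":0,"twist":0.02},
    {"tx":0,"ty":0,"tz":0,"twist":0.025},
    {"tx":0,"ty":0,"tz":0,"twist":0.03},
    {"tx":0,"ty":0,"tz":0,"twist":0.035},
    {"tx":0,"ty":0,"tz":0,"twist":0.035},
  ],
)

```text
t: 18.9
eef_pos: [0.6034, 0.0953, 0.0677]
ee_rot: [3.138, -0.001, -0.797]
force: [1.9, -12.4, 8.0]
width: 0.0367
gripper_force: 30.0
```

```bash
python3 - <<'E'
from h import *
s=get_state();print({k:np.round(s[k],4) for k in("force","moment","q","width","joint_efforts","ee_rot")})
E
```

```text
{'force': array([  1.9423, -12.393 ,   8.0282]), 'moment': array([-4.6003, -0.6246,  0.0113]), 'q': array([ 0.4774,  0.4215, -0.344 ,  0.003 , -0.8084,  0.2941]), 'width': np.float64(0.0367), 'joint_efforts': array([  7.3823, -51.977 ,  22.3372,   1.4804,   1.486 ,  -0.297 ]), 'ee_rot': array([ 3.138e+00, -1.200e-03, -7.972e-01])}
```

The knob is at about -0.08 rad, just past locked. I'll ease the push, turn back to about -0.03, and release.

Request:
arm_command(
  commands=[
    {"tx":0.001,"ty":0.001,"tz":0,"twist":-0.005},
    {"tx":0.002,"ty":0.002,"tz":0,"twist":-0.01},
    {"tx":0.0025,"ty":0.0025,"tz":0,"twist":-0.015},
    {"tx":0.0025,"ty":0.0025,"tz":0,"twist":-0.015},
    {"tx":0.0025,"ty":0.0025,"tz":0,"twist":-0.015},
    {"tx":0.0025,"ty":0.0025,"tz":0,"twist":-0.015},
    {"tx":0.0025,"ty":0.0025,"tz":0,"twist":-0.015},
    {"tx":0.0025,"ty":0.0025,"tz":0,"twist":-0.015},
  ],
)

```text
t: 19.57
eef_pos: [0.6034, 0.0952, 0.0677]
ee_rot: [3.139, -0.001, -0.749]
force: [1.1, -7.3, 9.2]
width: 0.0367
gripper_force: 30.0
```

Request:
arm_command(
  commands=[
    {"tx":0,"ty":0,"tz":0,"twist":0},
    {"tx":0,"ty":0,"tz":0,"twist":0},
    {"tx":0,"ty":0,"tz":0,"twist":0},
    {"tx":0,"ty":0,"tz":0,"twist":0},
    {"tx":0,"ty":0,"tz":0,"twist":0},
    {"tx":0,"ty":0,"tz":0,"twist":0},
    {"tx":0,"ty":0,"tz":0,"twist":0},
    {"tx":0,"ty":0,"tz":0,"twist":0},
  ],
  claw=1,
)

```text
t: 20.23
eef_pos: [0.6037, 0.0969, 0.0671]
ee_rot: [3.141, 0.0, -0.749]
force: [0.3, 0.9, -0.3]
width: 0.0842
gripper_force: 0.0
```

Request:
arm_command(
  commands=[
    {"tx":0,"ty":0,"tz":0,"twist":0},
    {"tx":0,"ty":0,"tz":-0.02,"twist":0},
    {"tx":0,"ty":0,"tz":-0.06,"twist":0},
    {"tx":0,"ty":0,"tz":-0.12,"twist":0},
    {"tx":0,"ty":0,"tz":-0.2,"twist":0},
    {"tx":0,"ty":0,"tz":-0.3,"twist":0},
    {"tx":0,"ty":0,"tz":-0.4,"twist":0},
    {"tx":0,"ty":0,"tz":-0.5,"twist":0},
  ],
)

```text
t: 20.9
eef_pos: [0.6038, 0.0966, 0.1947]
ee_rot: [-3.141, -0.0, -0.749]
force: [0.8, 0.1, -0.4]
width: 0.0876
gripper_force: 0.0
```

Request:
arm_command(
  commands=[
    {"tx":0.02,"ty":0.08,"tz":-0.05,"twist":0},
    {"tx":0.04,"ty":0.16,"tz":-0.1,"twist":0},
    {"tx":0.06,"ty":0.24,"tz":-0.15,"twist":0},
    {"tx":0.06,"ty":0.25,"tz":-0.2,"twist":0},
    {"tx":0.06,"ty":0.25,"tz":-0.2,"twist":0},
    {"tx":0.06,"ty":0.25,"tz":-0.2,"twist":0},
    {"tx":0.06,"ty":0.25,"tz":-0.2,"twist":0},
    {"tx":0.06,"ty":0.25,"tz":-0.2,"twist":0},
  ],
)

```text
t: 21.57
eef_pos: [0.5721, 0.041, 0.2417]
ee_rot: [3.141, 0.001, -0.749]
force: [0.5, 0.1, -1.2]
width: 0.0877
gripper_force: 0.0
```

```bash
python3 - <<'E'
from h import *
s=get_state();print(s["t"],s["eef_pos"],s["ee_rot"])
f=grab_frame("wrist")
r=spot_point("knob_grip","wrist")[0];u,v=r["uv"];print(u,v,ray("wrist",(u,v),.064))
u=int(min(max(u,75),565));v=int(min(max(v,60),340))
cv2.imwrite("pics/w2.png",cv2.resize(f[v-60:v+60,u-75:u+75,::-1],None,fx=5,fy=5,interpolation=cv2.INTER_CUBIC))
k=np.array([.6034,.0960])
for a in(-.717,-.817):
  q=np.array([-np.sin(a),np.cos(a)])
  print(a,[((proj("wrist",[*(k+q*w*.024),.07])-[u-75,v-60])*5).round() for w in(1,-1)])
E
```

```text
21.5667 [0.57212103 0.04104239 0.24167955] [ 3.14074564e+00  6.64934403e-04 -7.48598570e-01]
252.7 198.7 [0.6050806  0.09475613 0.064     ]
-0.717 [array([253., 325.]), array([496., 318.])]
-0.817 [array([253., 314.]), array([496., 329.])]
```

View pics/w2.png

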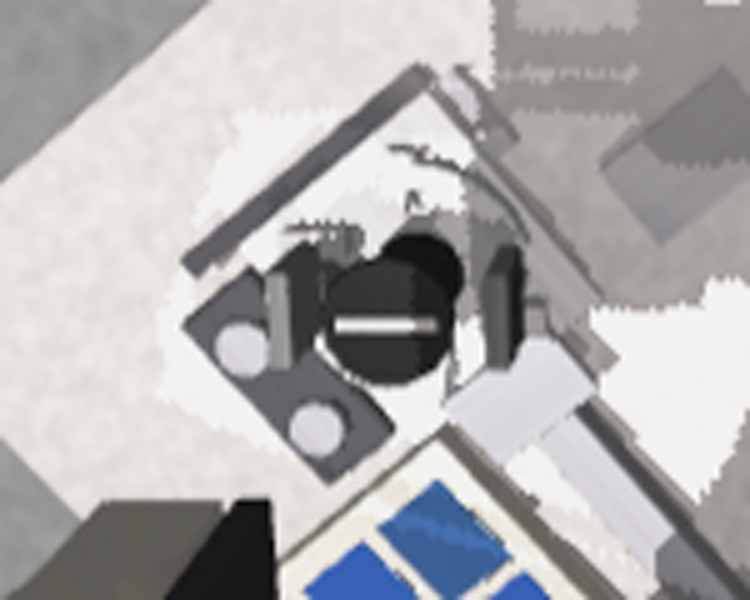

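The last view shows the carriage up against the stop block. The tabs are out: left edge at x≈268, right at about 497, the same spacing as at the start. The knob's mark is at the locked angle and the sheets look untouched.

```bash
python3 -c "
from station import *
print(job_done())"
```

```text
the job is handed in; nothing more can be done
None
```

The job is handed in: the guide is against its end stop after about 86 mm of travel, with the knob turned back to locked (about -0.03 rad) and both tabs sprung out; nothing was forced that I could feel, and the clock read about 22 s.

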